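# Hang the catch tray on the table mill and crank it

## Task

Hang the mill's catch tray by its two wire loops on both hooks under the mill, handle to the front, and let go of it. Then take the mill's crank by its knob and turn it clockwise (seen from above) twice through its heavy point, at a calm even pace of two seconds a turn or slower, never letting it jump ahead past the heavy point or spring back, and leave the knob at the back of the mill, where it started. Leave the canisters, the mug and the tin standing where they are.

Things in the scene. Friction and masses are not known exactly. Their poses are not given: they have to be found in the camera images.
- mill: hand-cranked table mill, fixed to the worktop: wooden foot 150 x 196 mm, 14 mm high, open at the front between its runners; two upright cheeks (158 mm apart inside, 45 mm before to 73 mm behind the axis); round housing and crank on top. Origin on the vertical crank axis at worktop height; +x to the mill's back, -x out of its open front (to the left, roughly), +y left, z up
- outlet (a point): lower end of the mill's outlet, on the crank axis, 91 mm above the worktop; 5 mm above it lies a plate across the cheeks, 134 mm (x) x 186 mm (y), carrying the round steel housing, 104 mm wide, dome top 150 mm above the worktop. The tray hangs below the outlet, between the cheeks
- hook_left (a point): left hook, 5 mm round steel, 16 mm forward from the mill's back plate (front face at mill x = +67), then 15 mm up. Point: where the middle of a loop's wire rests behind the upturned tip: mill frame (+57, +42, +50) mm; tip's top 12.5 mm higher. The throat is 13 mm deep (front to back), the hung tray's weight pulls the wire forward against the tip. Axes as the mill
- hook_right (a point): right hook, the same at y = -42 mm of the mill
- crank (a joint): crank angle, rad; 0 = knob at the mill's back (its +x), starts -0.7 to 0.7, grows clockwise seen from above, 6.28 a turn. Turns with 2 N at the knob and stays put within 1.4 rad of the back; then a sprung cam makes it stiff (up to 8 N) until the knob is at the front (heavy point, 3.14), past which the spring drives it on. Let go there it springs back or jumps ahead
- knob (a point): middle of the crank's upright round wooden knob, 26 mm thick, 43 mm high (22 mm of it below this point), spinning freely on its pin; 70 mm from the crank axis, 188 mm above the worktop. The crank arm passes right under the knob
- tray_center (a point): centre of the loose steel catch tray, 17 mm above its underside: trough 84 mm (x) x 120 mm (y), 0.2 kg, walls 3 mm; front and side walls 35 mm high, back wall (+x) 47 mm. Axes: -x along the handle, z up. Starts flat on the worktop, right way up, back to the robot, handle pushed in between two canisters. Hung up: yaw of the mill, centre under its axis, underside 16 mm above the worktop
- tray_handle (a point): grasp point on the tray's wooden handle, 115 mm in front of the tray's centre, 26 mm above its underside; the handle runs along x from x = -44 to -152 mm, 18 mm wide, 16 mm high. Hung up, the handle droops by up to 0.1 rad
- tray_back_rim (a point): middle of the rolled rim, 8 mm thick, of the tray's back wall, 40 mm behind the tray's centre, 43 mm above its underside; it runs along y and is free for 50 mm between the loops
- loop_left (a point): middle of the wire of the tray's left loop: 6 mm thick, along y, 24 mm free length, at (+57, +42, +34) mm from the underside's centre. The hook's tip must come up through the 12 mm gap between wire and back wall: raise the tray 17 to 25 mm over its hung height, slide it in, lower it. Low down two rubber buffers (y = +-22) reach back to x = +64 mm
- loop_right (a point): the same of the tray's right loop, at y = -42 mm; belongs on the right hook
- canister_a_mid (a point): half-way up a grey metal canister, 97 mm wide, 130 mm high, loose, beside the tray's handle: bystander, to be left standing
- canister_b_mid (a point): half-way up the second such canister, on the handle's other side: bystander
- white_mug_mid (a point): half-way up a white mug, 79 mm wide, 89 mm high: bystander
- tin_mid (a point): half-way up a food tin, 75 mm wide, 58 mm high: bystander

How it is judged:
By the outcome, as a careful person would: the job done as asked, in the order asked, and still so for the second after the job is handed in, with the robot touching nothing.
It also fails if it takes over 72 s, if anything falls off the work surface, if the arm or the gripper's body presses on something with over 40 N, if the wrist force passes 120 N, or if a joint passes its speed limit or range.

## Robot

A 6-joint arm with a two-finger parallel gripper is mounted at the origin on a cart in front of the work surface, level with it; the furniture and walls round the work are solid. World frame = base frame: x ahead of the robot, y to its left, z up, the work surface at z = 0. Lengths are in mm, angles in rad, forces in N, time in s.
With the tool pointing down it reaches from about 300 to 775 mm from the base axis. Payload 14.6 kg.
Tool frame: the origin (TCP) lies between the finger pads; the fingertips stand 11 mm ahead of it and the grasp point (between the pads) lies 8 mm behind it; z points along the fingers, y is the direction in which the jaws open and shut (so a half turn about z gives the same grasp; the last joint's range is limited). The gripper opens to 94 mm and grips with 3 to 60 N. Pads are 16 mm wide; open, the fingers measure 119 mm over their backs; the gripper's body (75 mm by 177 mm) begins 78 mm behind the grasp point.
Start: joints at [1.282, 0.3, 1.521, -0, 1.321, -0.067], TCP at [120.99, 536.517, 216.446] pointing down, gripper open.
Joint ranges: [-3.03, 3.03], [-0.79, 2.21], [0.23, 2.52], [-1.04, 4.18], [0, 3.07], [-2.55, 2.55]. Speed limits (rad/s): [2.22, 2.22, 2.57, 3.14, 3.14, 3.14].

## Interface

Orientations are given as [roll, pitch, yaw] about the fixed x, y, z axes, in that order (R = Rz(yaw) Ry(pitch) Rx(roll)).
In Python, from cell import * gives the robot as it stands.
- The arm moves only by the tool arm_command, never from a script. Its argument "deltas" is a list of rows, each an object with "xyz": the shift along the world's x, y, z in m, a list of three; "turn": the turn, a rotation vector about the world's x, y, z in rad, a list of three. A call has 1 to 12 rows; each row shifts and turns the commanded pose from where the row before left it; what a row does not reach is not made up. A row lasts 1/8 s, in which the tool goes at most 62.5 mm and 10.7 degrees, less where a joint would pass 70% of its speed; a pose out of reach is approached as far as the arm can. A call with a gripper value outside its range is refused whole. "gripper" is the closure, from 0 (fully open) to 1 (shut), set as the call begins (left out, the last holds). The fingers move at their own pace and stop on an object; "force" is the grip in N (left out, the last holds). Time passes only in rows, so rows that do not move let the fingers close. It gives the time, the measured TCP pose, the force and the opening at its end, in the units of the state.
- read_state(): the state, without advancing time (a new reading comes with each control period).
- camera(name): name is "scene" or "top"; returns a dict with "color" (420x560x3 uint8, red, green, blue), "fx", "fy", "cx", "cy" (pixels), "rvec" (rotation vector, rad) and "tvec" (3), from world to camera coordinates, as OpenCV has them. Camera axes: x right, y down, z forward; pixel columns grow to the right and rows downward; lengths in mm; the calibration is good to about 2 mm. A picture is of the moment at which its call begins. There is no depth.
- sign_off(): hands the job in, once; it reports no verdict.
The state is a dict: "clock": time; "joints": joint angles; "qd": joint speeds; "effort": joint torques, N m; "eef_pos": TCP position; "eef_rot": TCP orientation; "wrist_force": force on the tool from outside, world axes, zero at the start; "moment": the same for the moment, N m; "finger_gap": finger opening in mm.
Only numpy, scipy, OpenCV 4.12 (cv2) and the standard library are available. Lean on these libraries where they do the work, as an engineer would, in place of code of your own. Each camera call takes 0.05 s, during which the arm holds its last target.

## Working session

There is one attempt and no reset: what is moved stays moved. The work goes in short steps, Python scripts to look and compute and a tool call to move; the robot and the scene stay as the last step left them, time stands still between calls to the robot, and variables do not carry over. Pictures are saved under pics/ and viewed, and the job is handed in when it is done.

Besides the shell and the picture viewer there is one more tool, called by a JSON object that holds its "name" and its "arguments", one argument or row to a line. arm_command: Moves the arm, as the interface text tells. Its arguments: {"type":"object","properties":{"deltas":{"type":"array","items":{"type":"object","properties":{"xyz":{"type":"array","items":{"type":"number"}},"turn":{"type":"array","items":{"type":"number"}}}}},"gripper":{"type":"number"},"force":{"type":"number"}},"required":["deltas"]}

```bash
ls; mkdir -p pics; cat > h.py <<'E'
from cell import *
import numpy as np, cv2
def snap(n,f):
    c=camera(n); cv2.imwrite('pics/'+f,cv2.cvtColor(c['color'],cv2.COLOR_RGB2BGR)); 
    return c
def cam(c):
    R=cv2.Rodrigues(np.array(c['rvec'],float))[0]; t=np.array(c['tvec'],float).ravel(); return R,t
def ray(c,u,v):
    R,t=cam(c); d=R.T@np.array([(u-c['cx'])/c['fx'],(v-c['cy'])/c['fy'],1]); return -R.T@t,d
def onz(c,u,v,z):
    o,d=ray(c,u,v); return o+d*(z-o[2])/d[2]
def proj(c,p):
    R,t=cam(c); q=R@np.array(p,float)+t; return np.array([q[0]/q[2]*c['fx']+c['cx'],q[1]/q[2]*c['fy']+c['cy']])
E
python3 - <<'E'
from h import *
import pickle
for n in ('scene','top'):
    c=snap(n,n+'0.png'); pickle.dump(c,open(n+'0.pkl','wb')); R,t=cam(c); print(n,-R.T@t,R[2],c['fx'])
print(read_state())
E
```

```text
pics
scene [  10.75208575 -745.40317666 1216.29395778] [ 0.35668129  0.52952999 -0.76965995] 534.2627564134852
top [ -69.28475068 -285.62159302 1724.15297429] [ 0.33353181  0.15709847 -0.92955721] 541.0859511579048
{'clock': 0.1, 'joints': array([ 1.28238546e+00,  3.00393281e-01,  1.52148850e+00, -1.44817060e-06,
        1.32070331e+00, -6.65742674e-02]), 'qd': array([ 1.05196416e-04, -2.26192697e-03, -7.82972866e-04,  3.88359618e-05,
       -8.93359275e-04,  2.47870607e-03]), 'effort': array([ 1.83366465e-03, -5.32642508e+01, -3.53283942e+01,  7.09458673e-02,
        2.34556018e-02, -6.42832561e-05]), 'eef_pos': array([120.94056778, 536.31998243, 215.96817569]), 'eef_rot': array([-3.14060232e+00, -6.46223658e-05,  2.91975638e+00]), 'wrist_force': array([-0.38010016, -0.08306376,  0.0958956 ]), 'moment': array([-0.01502393, -0.0308145 ,  0.04832908]), 'finger_gap': 93.97153783855681}
```

View pics/scene0.png

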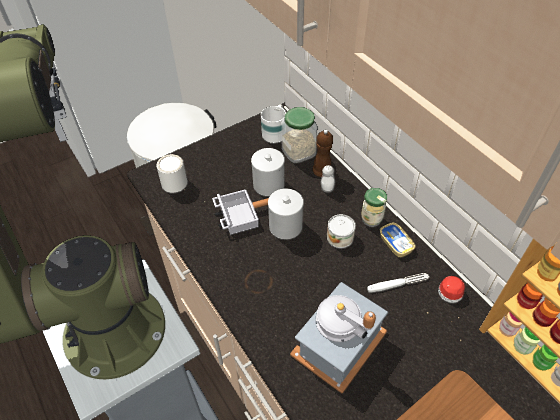

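View pics/top0.png

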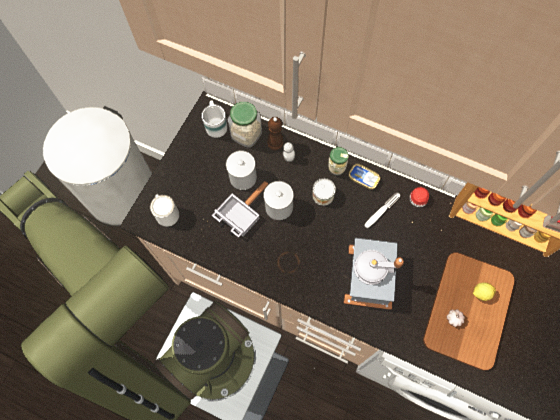

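```bash
python3 - <<'E'
import cv2
s=cv2.imread('pics/scene0.png');t=cv2.imread('pics/top0.png')
def crop(im,x,y,w,h,f,n): cv2.imwrite('pics/'+n,cv2.resize(im[y:y+h,x:x+w],None,fx=f,fy=f,interpolation=cv2.INTER_CUBIC))
crop(s,200,140,120,100,6,'a_s_tray.png');crop(t,200,145,120,100,6,'a_t_tray.png')
crop(s,285,275,120,110,5,'a_s_mill.png');crop(t,330,225,90,90,6,'a_t_mill.png')
E
```

```text
(no output)
```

View pics/a_s_tray.png

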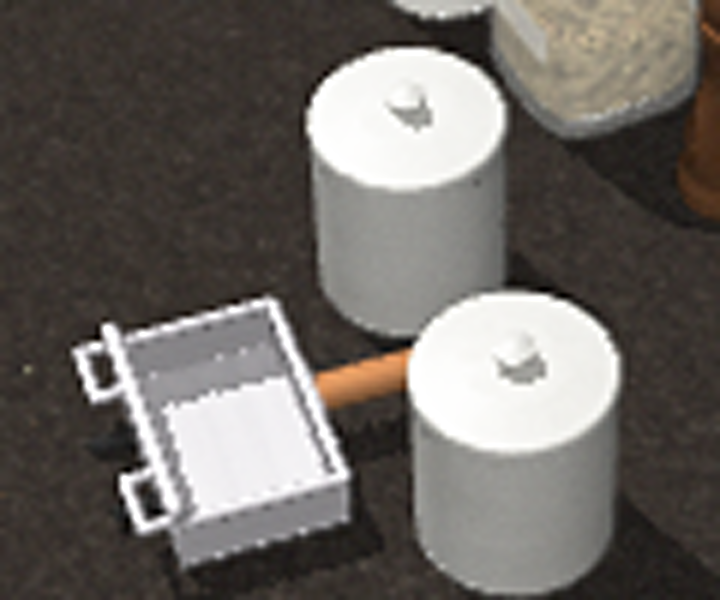

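View pics/a_t_tray.png

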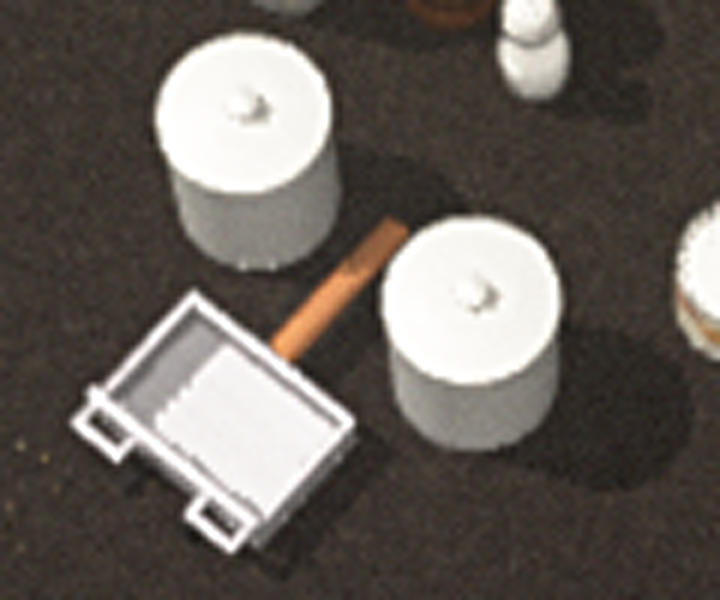

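View pics/a_s_mill.png

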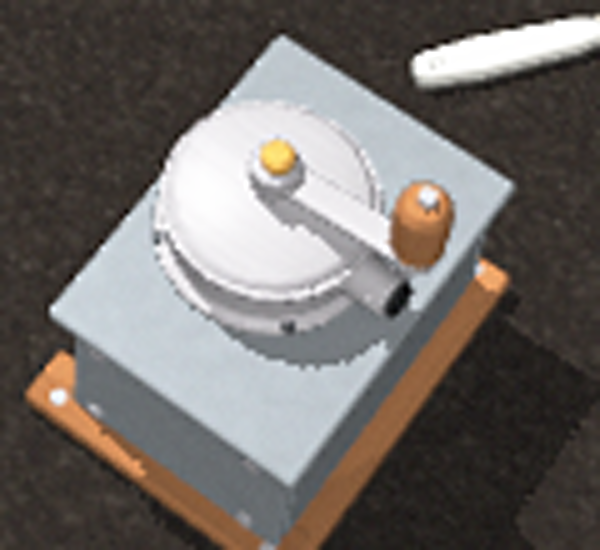

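View pics/a_t_mill.png

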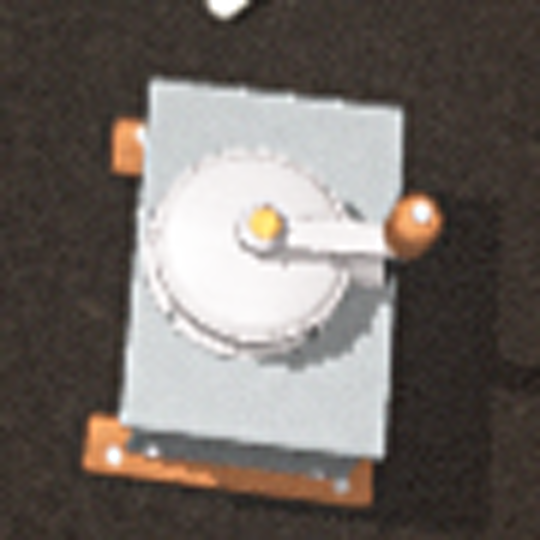

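```bash
cat > m.py <<'E'
from h import *
import pickle
S=pickle.load(open('scene0.pkl','rb'));T=pickle.load(open('top0.pkl','rb'))
def tri(us,ut):
    (o1,d1),(o2,d2)=ray(S,*us),ray(T,*ut)
    d1=d1/np.linalg.norm(d1);d2=d2/np.linalg.norm(d2)
    a=np.linalg.lstsq(np.c_[d1,-d2],o2-o1,rcond=None)[0]
    p,q=o1+a[0]*d1,o2+a[1]*d2
    return (p+q)/2,np.linalg.norm(p-q)
s6=lambda x,y:(200+x/6,140+y/6); t6=lambda x,y:(200+x/6,145+y/6)
sm=lambda x,y:(285+x/5,275+y/5); tm=lambda x,y:(330+x/6,225+y/6)
E
python3 - <<'E'
from m import *
np.set_printoptions(precision=1,suppress=True)
for n,s,t,z in [('frA',(272,300),(195,292),35),('frB',(348,478),(352,422),35),('rimA',(108,328),(95,392),45),('rimB',(180,518),(260,525),45),
 ('loopA1',(80,350),(75,422),34),('loopA2',(97,400),(122,460),34),('loopB1',(124,480),(190,515),34),('loopB2',(146,530),(234,550),34),('canA',(408,118),(245,112),130),('canB',(514,372),(472,298),130)]:
    print(n,*tri(s6(*s),t6(*t)),onz(S,*s6(*s),z)[:2],onz(T,*t6(*t),z)[:2])
print('hend top',onz(T,*t6(395,225),30))
print('hroot top',onz(T,*t6(283,352),34), onz(S,*s6(318,388),26))
for n,s,t,z in [('yellow',(278,157),(265,222),0),('knobtop',(428,197),(423,212),209),('plBackL',(283,37),(150,82),96),('plBackR',(513,186),(403,107),96),('plFrR',(292,487),(383,460),96),('plFrL',(50,310),(122,425),96)]:
    print(n,*tri(sm(*s),tm(*t)),onz(S,*sm(*s),z)[:2],onz(T,*tm(*t),z)[:2])
E
```

```text
frA [498.3 188.5  33.6] 3.5725771766953542 [495.8 187.2] [499.7 188. ]
frB [467.7  73.5  32.7] 0.43575245909057514 [467.   71.9] [466.7  73. ]
rimA [417.5 207.5  46.7] 2.474093911434115 [416.8 208.8] [419.3 208. ]
rimB [388.2  90.4  42.9] 1.516467225319598 [386.7  88.9] [388.4  89.9]
loopA1 [402.  212.8  34.3] 0.41605876841500217 [402.4 213.1] [401.9 212.9]
loopA2 [392.1 177.6  38.1] 0.35234969192477866 [393.6 180.9] [393.  178.8]
loopB1 [379.5 129.3  36.3] 0.4330019609093064 [379.9 131. ] [380.3 129.9]
loopB2 [372.6  98.4  35.6] 1.1075025992782306 [373.7  99.6] [372.4  98.8]
canA [581.6 191.5 109.7] 1.3508489422892194 [570.4 174.2] [574.1 185.4]
canB [534.2  30.3 108.4] 1.6495487148961931 [523.1  15.2] [527.  26.]
hend top [586.7 104.8  30. ]
hroot top [488.4 126.8  34. ] [488.2 133.2  26. ]
yellow [ 434.1 -331.4  173.5] 1.2888308544747198 [ 503.8 -262.5] [ 491.2 -336.6]
knobtop [ 458.1 -397.3  213.1] 1.1373215710031612 [ 459.3 -395.8] [ 460.1 -397.7]
plBackL [ 505.5 -250.9   98.3] 1.776032524450849 [ 507.4 -250. ] [ 505.4 -250.7]
plBackR [ 546.1 -375.9   99.3] 2.754862029393717 [ 546.2 -374.6] [ 548.8 -376.4]
plFrR [ 368.1 -432.9  103. ] 0.6459520618528706 [ 370.7 -431. ] [ 369.7 -433.5]
plFrL [ 328.7 -307.4  104.8] 0.6215777508207613 [ 331.5 -303.9] [ 330.5 -307.5]
```

{"name": "arm_command", "arguments": {
  "deltas": [
    {"xyz": [0.0282, -0.0387, 0], "turn": [0, 0, -0.16]},
    {"xyz": [0.0282, -0.0387, 0], "turn": [0, 0, -0.16]},
    {"xyz": [0.0282, -0.0387, 0], "turn": [0, 0, -0.16]},
    {"xyz": [0.0282, -0.0387, 0], "turn": [0, 0, -0.16]},
    {"xyz": [0.0282, -0.0387, 0], "turn": [0, 0, -0.16]},
    {"xyz": [0.0282, -0.0387, 0], "turn": [0, 0, -0.16]},
    {"xyz": [0.0282, -0.0387, -0.01], "turn": [0, 0, -0.16]},
    {"xyz": [0.0282, -0.0387, -0.02], "turn": [0, 0, -0.16]},
    {"xyz": [0.0282, -0.0387, -0.03], "turn": [0, 0, -0.16]},
    {"xyz": [0.0282, -0.0387, -0.03], "turn": [0, 0, -0.154]},
    {"xyz": [0, 0, -0.01]},
    {"xyz": [0, 0, 0]}
  ],
  "gripper": 0.45
}}

```text
validation failed for argument at $.de...
```

```bash
python3 - <<'E'
from h import *
print(read_state())
im=[]
for n in ('scene','top'):
    c=snap(n,n+'1.png'); b=(205,150) 
    I=cv2.imread('pics/'+n+'1.png')[130:250,190:320]; im.append(cv2.resize(I,None,fx=3,fy=4))
cv2.imwrite('pics/b1.png',np.hstack(im))
E
```

```text
{'clock': 0.1, 'joints': array([ 1.28238546e+00,  3.00393281e-01,  1.52148850e+00, -1.44817060e-06,
        1.32070331e+00, -6.65742674e-02]), 'qd': array([ 1.05196416e-04, -2.26192697e-03, -7.82972866e-04,  3.88359618e-05,
       -8.93359275e-04,  2.47870607e-03]), 'effort': array([ 1.83366465e-03, -5.32642508e+01, -3.53283942e+01,  7.09458673e-02,
        2.34556018e-02, -6.42832561e-05]), 'eef_pos': array([120.94056778, 536.31998243, 215.96817569]), 'eef_rot': array([-3.14060232e+00, -6.46223658e-05,  2.91975638e+00]), 'wrist_force': array([-0.38010016, -0.08306376,  0.0958956 ]), 'moment': array([-0.01502393, -0.0308145 ,  0.04832908]), 'finger_gap': 93.97153783855681}
```

View pics/b1.png

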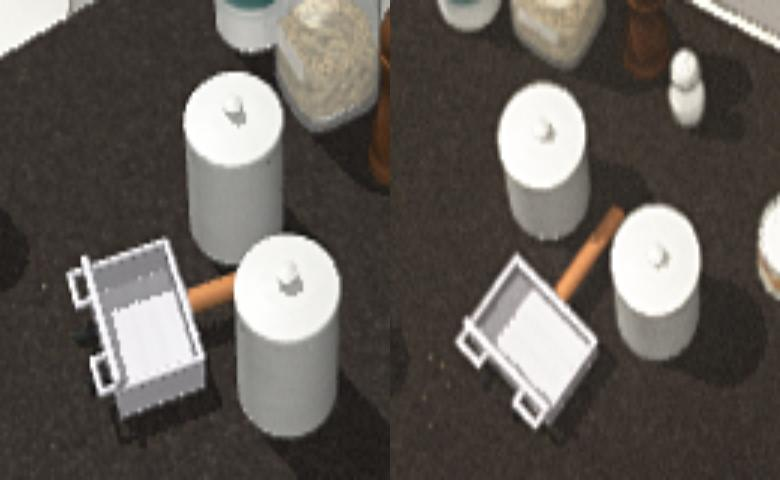

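The move was refused before it started, so the picture shows the unchanged scene. I'll give every row both fields.

{"name": "arm_command", "arguments": {
  "deltas": [
    {"xyz": [0.0282, -0.0387, 0], "turn": [0, 0, -0.16]},
    {"xyz": [0.0282, -0.0387, 0], "turn": [0, 0, -0.16]},
    {"xyz": [0.0282, -0.0387, 0], "turn": [0, 0, -0.16]},
    {"xyz": [0.0282, -0.0387, 0], "turn": [0, 0, -0.16]},
    {"xyz": [0.0282, -0.0387, 0], "turn": [0, 0, -0.16]},
    {"xyz": [0.0282, -0.0387, 0], "turn": [0, 0, -0.16]},
    {"xyz": [0.0282, -0.0387, -0.01], "turn": [0, 0, -0.16]},
    {"xyz": [0.0282, -0.0387, -0.02], "turn": [0, 0, -0.16]},
    {"xyz": [0.0282, -0.0387, -0.03], "turn": [0, 0, -0.16]},
    {"xyz": [0.0282, -0.0387, -0.03], "turn": [0, 0, -0.154]},
    {"xyz": [0, 0, -0.01], "turn": [0, 0, 0]},
    {"xyz": [0, 0, 0], "turn": [0, 0, 0]}
  ],
  "gripper": 0.45
}}

```text
clock: 1.7
eef_pos: [402.5, 149.7, 116.1]
eef_rot: [-3.14, 0.001, 1.327]
wrist_force: [0.2, 0.2, 0.8]
finger_gap: 51.8
```

```bash
python3 - <<'E'
from h import *
im=[]
for n in ('scene','top'):
    c=snap(n,n+'1.png'); print(n,proj(c,read_state()['eef_pos']))
    I=cv2.imread('pics/'+n+'1.png')[130:250,190:320]; im.append(cv2.resize(I,None,fx=3,fy=4))
cv2.imwrite('pics/b1.png',np.hstack(im))
print(read_state())
E
```

```text
scene [221.49206831 193.01598766]
top [226.64766961 213.62330335]
{'clock': 1.8, 'joints': array([2.71949782e-01, 1.52317917e-01, 1.95448427e+00, 1.22624584e-04,
       1.03386704e+00, 5.14695606e-01]), 'qd': array([ 0.00350081, -0.00931476, -0.00198517, -0.0004543 , -0.00296341,
        0.00172274]), 'effort': array([-6.86292686e-01, -3.85634601e+01, -2.98874831e+01,  5.06841356e-02,
       -4.87548206e-02, -3.49243215e-03]), 'eef_pos': array([402.87143806, 150.36889092, 117.14877012]), 'eef_rot': array([ 3.14084076e+00, -5.46344267e-04,  1.32798803e+00]), 'wrist_force': array([ 0.82525121, -0.41989195,  1.01818349]), 'moment': array([-0.08565765,  0.08591342, -0.02836202]), 'finger_gap': 52.03009236183965}
```

View pics/b1.png

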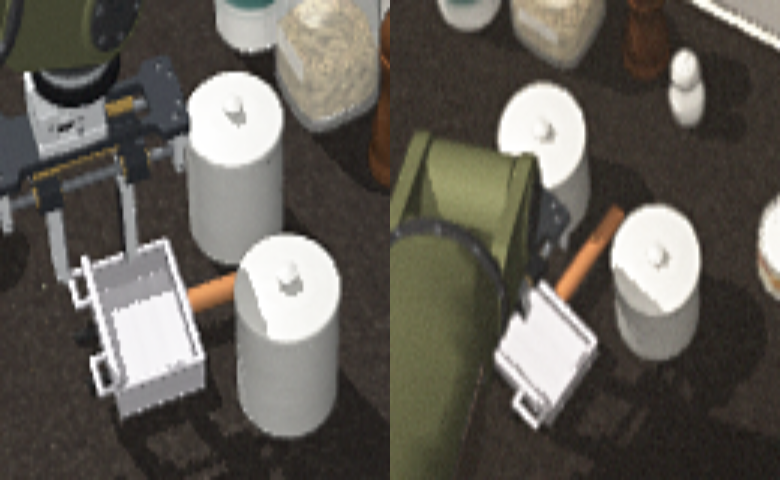

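The picture shows the fingers at about (55–130, 170–280) in the left view, above the back rim and straddling it, with the canisters clear. I'll lower and close.

{"name": "arm_command", "arguments": {
  "deltas": [
    {"xyz": [0, 0, -0.02], "turn": [0, 0, 0]},
    {"xyz": [0, 0, -0.025], "turn": [0, 0, 0]},
    {"xyz": [0, 0, -0.02], "turn": [0, 0, 0]},
    {"xyz": [0, 0, -0.013], "turn": [0, 0, 0]},
    {"xyz": [0, 0, 0], "turn": [0, 0, 0]}
  ]
}}

```text
clock: 2.42
eef_pos: [402.8, 150.0, 38.4]
eef_rot: [-3.141, 0.0, 1.327]
wrist_force: [-1.1, -0.9, 1.6]
finger_gap: 51.8
```

{"name": "arm_command", "arguments": {
  "deltas": [
    {"xyz": [0, 0, 0], "turn": [0, 0, 0]},
    {"xyz": [0, 0, 0], "turn": [0, 0, 0]},
    {"xyz": [0, 0, 0], "turn": [0, 0, 0]},
    {"xyz": [0, 0, 0], "turn": [0, 0, 0]}
  ],
  "gripper": 1,
  "force": 25
}}

```text
clock: 2.92
eef_pos: [403.1, 149.5, 38.6]
eef_rot: [3.141, -0.0, 1.326]
wrist_force: [0.4, 0.1, 0.1]
finger_gap: 14.9
```

{"name": "arm_command", "arguments": {
  "deltas": [
    {"xyz": [0, 0, 0], "turn": [0, 0, 0]},
    {"xyz": [0, 0, 0], "turn": [0, 0, 0]}
  ]
}}

```text
clock: 3.18
eef_pos: [403.0, 149.5, 38.5]
eef_rot: [-3.141, 0.0, 1.326]
wrist_force: [-0.7, -1.2, 2.3]
finger_gap: 7.0
```

{"name": "arm_command", "arguments": {
  "deltas": [
    {"xyz": [-0.005, 0.00125, 0.001], "turn": [0, 0, 0]},
    {"xyz": [-0.011, 0.00275, 0], "turn": [0, 0, 0]},
    {"xyz": [-0.013, 0.00325, 0], "turn": [0, 0, 0]},
    {"xyz": [-0.013, 0.00325, 0], "turn": [0, 0, 0]},
    {"xyz": [-0.013, 0.00325, 0], "turn": [0, 0, 0]},
    {"xyz": [-0.013, 0.00325, 0], "turn": [0, 0, 0]},
    {"xyz": [-0.013, 0.00325, 0], "turn": [0, 0, 0]},
    {"xyz": [-0.011, 0.00275, 0], "turn": [0, 0, 0]},
    {"xyz": [-0.008, 0.002, 0], "turn": [0, 0, 0]},
    {"xyz": [-0.003, 0.00075, -0.001], "turn": [0, 0, 0]},
    {"xyz": [0, 0, 0], "turn": [0, 0, 0]}
  ]
}}

```text
clock: 4.55
eef_pos: [299.9, 175.4, 38.5]
eef_rot: [-3.141, -0.0, 1.326]
wrist_force: [-2.8, 1.2, 2.4]
finger_gap: 6.8
```

```bash
python3 - <<'E'
from h import *
im=[]
for n in ('scene','top'):
    c=snap(n,n+'2.png')
    I=cv2.imread('pics/'+n+'2.png')[130:250,190:320]; im.append(cv2.resize(I,None,fx=3,fy=4))
cv2.imwrite('pics/b2.png',np.hstack(im))
E
```

```text
(no output)
```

View pics/b2.png

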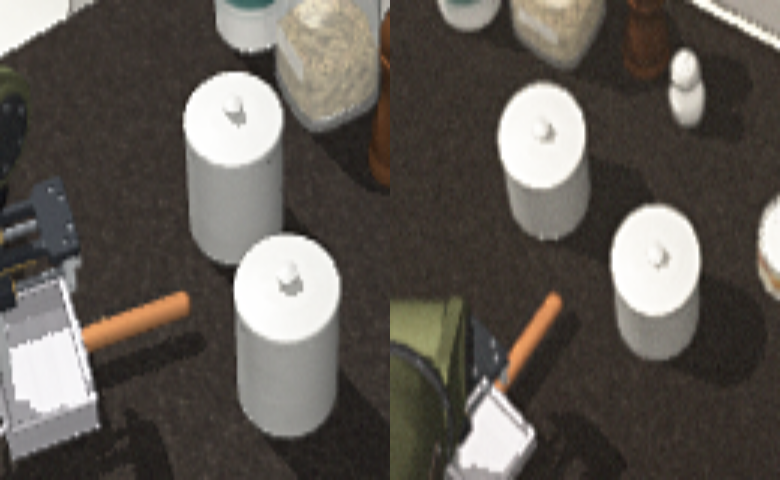

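{"name": "arm_command", "arguments": {
  "deltas": [
    {"xyz": [0, 0, 0], "turn": [0, 0, 0]},
    {"xyz": [0, 0, 0], "turn": [0, 0, 0]},
    {"xyz": [0, 0, 0.02], "turn": [0, 0, 0]},
    {"xyz": [0, 0, 0.03], "turn": [0, 0, 0]},
    {"xyz": [0, 0, 0.03], "turn": [0, 0, -0.05]},
    {"xyz": [0.01, -0.0025, 0.015], "turn": [0, 0, -0.17]},
    {"xyz": [0.015, -0.00375, 0.01], "turn": [0, 0, -0.17]},
    {"xyz": [0.015, -0.00375, 0.01], "turn": [0, 0, -0.17]},
    {"xyz": [0.02, -0.005, 0.01], "turn": [0, 0, -0.17]},
    {"xyz": [0.02, -0.005, 0], "turn": [0, 0, -0.17]},
    {"xyz": [0.02, -0.005, 0], "turn": [0, 0, -0.17]},
    {"xyz": [0.02, -0.005, 0], "turn": [0, 0, -0.17]}
  ],
  "gripper": 0.5
}}

```text
clock: 6.15
eef_pos: [420.7, 144.9, 163.3]
eef_rot: [3.141, 0.0, 0.08]
wrist_force: [-0.3, 0.6, 1.0]
finger_gap: 47.2
```

{"name": "arm_command", "arguments": {
  "deltas": [
    {"xyz": [0.015, -0.0035, 0], "turn": [0, 0, -0.17]},
    {"xyz": [0.0155, -0.004, 0], "turn": [0, 0, -0.161]},
    {"xyz": [0, 0, 0], "turn": [0, 0, 0]}
  ]
}}

```text
clock: 6.52
eef_pos: [450.9, 137.4, 163.1]
eef_rot: [3.141, 0.0, -0.245]
wrist_force: [-0.4, 0.5, -0.5]
finger_gap: 47.1
```

```bash
python3 - <<'E'
from h import *
im=[]
for n in ('scene','top'):
    c=snap(n,n+'3.png'); print(proj(c,read_state()['eef_pos']))
    I=cv2.imread('pics/'+n+'3.png')[130:250,190:320]; im.append(cv2.resize(I,None,fx=3,fy=4))
cv2.imwrite('pics/b3.png',np.hstack(im))
E
```

```text
[237.55450124 177.02162706]
[235.62778592 197.18236792]
```

View pics/b3.png

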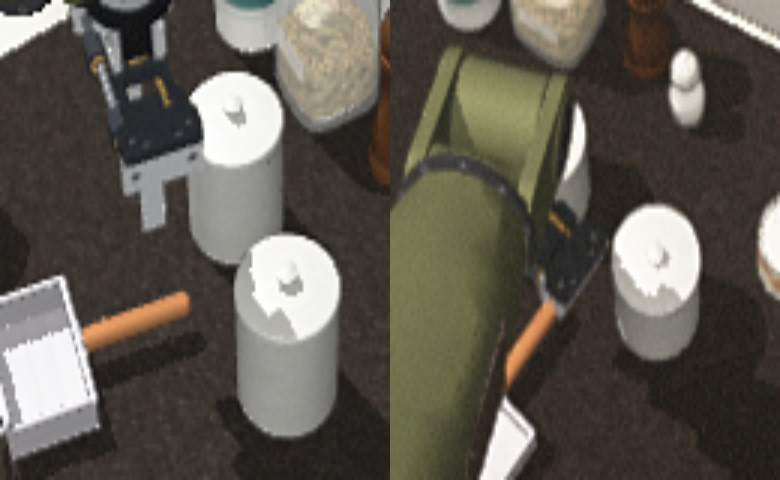

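View pics/scene3.png

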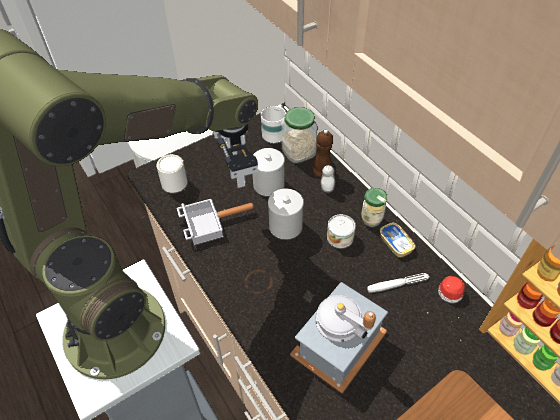

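```bash
python3 - <<'E'
from m import *
np.set_printoptions(precision=1,suppress=True)
im=cv2.imread('pics/scene3.png').astype(int); b,g,r=im[...,0],im[...,1],im[...,2]
m=((r-b>70)&(r>120)).astype(np.uint8); m[:, :205]=0; m[:,270:]=0; m[:190]=0; m[240:]=0
p=np.argwhere(m)[:,::-1]; 
P=np.array([onz(S,u,v,30)[:2] for u,v in p])
c=P.mean(0); w,V=np.linalg.eigh(np.cov(P.T)); d=V[:,1]; d*=np.sign(d[0]); s=(P-c)@d
print(len(p),c,d,np.arctan2(d[1],d[0]),c+d*s.min(),c+d*s.max(), s.max()-s.min())
h=np.array([.97,-.243]); tip=c+d*s.max()
print('grasp est from tip',tip-37*d)
E
```

```text
199 [434.5 144.2] [ 1.  -0.2] -0.24154114615262692 [384.5 156.5] [485.  131.7] 103.44547144767083
grasp est from tip [449.1 140.6]
```

The handle is clear (scene 218,215 to 252,205) and lies where the drag predicted. I'll grasp it there.

{"name": "arm_command", "arguments": {
  "deltas": [
    {"xyz": [-0.0005, 0.001, -0.03], "turn": [0, 0, 0]},
    {"xyz": [0, 0, -0.04], "turn": [0, 0, 0]},
    {"xyz": [0, 0, -0.04], "turn": [0, 0, 0]},
    {"xyz": [0, 0, -0.025], "turn": [0, 0, 0]},
    {"xyz": [0, 0, -0.01], "turn": [0, 0, 0]},
    {"xyz": [0, 0, 0], "turn": [0, 0, 0]}
  ]
}}

```text
clock: 7.38
eef_pos: [449.8, 138.9, 18.7]
eef_rot: [3.141, 0.0, -0.244]
wrist_force: [0.2, -0.1, -0.3]
finger_gap: 46.8
```

{"name": "arm_command", "arguments": {
  "deltas": [
    {"xyz": [0, 0, 0], "turn": [0, 0, 0]},
    {"xyz": [0, 0, 0], "turn": [0, 0, 0]},
    {"xyz": [0, 0, 0], "turn": [0, 0, 0]},
    {"xyz": [0, 0, 0], "turn": [0, 0, 0]},
    {"xyz": [0, 0, 0], "turn": [0, 0, 0]}
  ],
  "gripper": 1,
  "force": 60
}}

```text
clock: 8.0
eef_pos: [450.3, 138.8, 18.7]
eef_rot: [-3.141, -0.001, -0.245]
wrist_force: [1.1, 1.2, 1.8]
finger_gap: 17.5
```

{"name": "arm_command", "arguments": {
  "deltas": [
    {"xyz": [0, 0, 0.01], "turn": [0, 0, 0]},
    {"xyz": [0, 0, 0.02], "turn": [0, 0, 0]},
    {"xyz": [0, 0, 0.025], "turn": [0, 0, 0]},
    {"xyz": [-0.003, -0.005, 0.02], "turn": [0, 0, 0.06]},
    {"xyz": [-0.006, -0.011, 0.01], "turn": [0, 0, 0.12]},
    {"xyz": [-0.008, -0.015, 0.005], "turn": [0, 0, 0.14]},
    {"xyz": [-0.008, -0.015, 0], "turn": [0, 0, 0.14]},
    {"xyz": [-0.008, -0.015, 0], "turn": [0, 0, 0.14]},
    {"xyz": [-0.008, -0.015, 0], "turn": [0, 0, 0.14]},
    {"xyz": [-0.008, -0.015, 0], "turn": [0, 0, 0.14]},
    {"xyz": [-0.008, -0.015, 0], "turn": [0, 0, 0.14]},
    {"xyz": [-0.008, -0.015, 0], "turn": [0, 0, 0.14]}
  ]
}}

```text
clock: 9.5
eef_pos: [384.5, 17.3, 108.8]
eef_rot: [-3.142, -0.0, 0.919]
wrist_force: [0.8, 0.4, -1.9]
finger_gap: 17.4
```

{"name": "arm_command", "arguments": {
  "deltas": [
    {"xyz": [-0.008, -0.015, 0], "turn": [0, 0, 0.14]},
    {"xyz": [-0.008, -0.015, 0], "turn": [0, 0, 0.14]},
    {"xyz": [-0.008, -0.015, 0], "turn": [0, 0, 0.14]},
    {"xyz": [-0.008, -0.015, 0], "turn": [0, 0, 0.14]},
    {"xyz": [-0.006, -0.015, 0], "turn": [0, 0, 0.14]},
    {"xyz": [-0.004, -0.012, 0], "turn": [0, 0, 0.14]},
    {"xyz": [-0.002, -0.007, 0], "turn": [0, 0, 0.1]},
    {"xyz": [0, 0, 0], "turn": [0, 0, 0.02]},
    {"xyz": [0, 0, 0], "turn": [0, 0, 0]}
  ]
}}

```text
clock: 10.62
eef_pos: [340.9, -76.0, 108.6]
eef_rot: [-3.142, -0.0, 1.873]
wrist_force: [0.1, 0.8, -2.1]
finger_gap: 17.7
```

```bash
python3 - <<'E'
from h import *
import pickle
s=read_state();print(s['eef_pos'],s['eef_rot'],s['wrist_force'],s['moment'],s['joints'])
im=[]
for n in ('scene','top'):
    c=snap(n,n+'4.png'); print(proj(c,read_state()['eef_pos'])); pickle.dump(c,open(n+'4.pkl','wb'))
a=cv2.imread('pics/scene4.png')[190:370,190:390];b=cv2.imread('pics/top4.png')[180:360,220:420]
cv2.imwrite('pics/b4.png',np.hstack([cv2.resize(x,(400,360),interpolation=cv2.INTER_CUBIC) for x in (a,b)]))
E
```

```text
[340.94309648 -76.00601538 108.57825779] [-3.14157383e+00 -9.65428443e-05  1.87307060e+00] [ 0.07850823  0.76509261 -2.09096615] [0.14553796 0.11660477 0.02999344] [-3.24362269e-01 -1.49001033e-02  2.15914237e+00  7.99487430e-05
  9.97422251e-01 -6.26679916e-01]
[245.63537951 262.47446433]
[282.80107902 260.52556912]
```

View pics/b4.png

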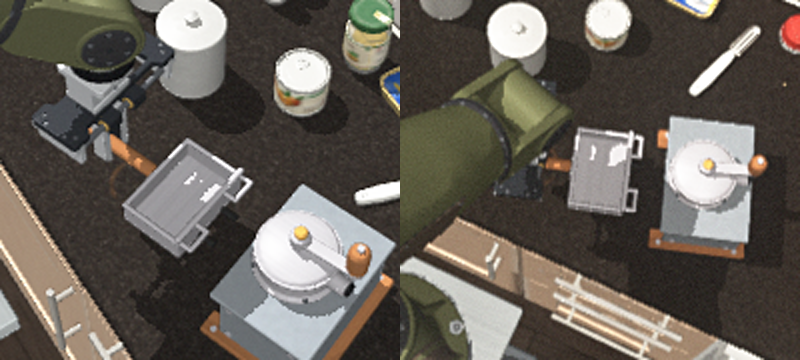

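The tray is held level by its handle, its loops towards the mill. I'll measure the loops and the mill more finely in these two views.

```bash
python3 - <<'E'
from m import *
a=cv2.imread('pics/scene4.png')[250:330,245:345];b=cv2.imread('pics/top4.png')[235:305,290:390]
cv2.imwrite('pics/c4s.png',cv2.resize(a,(800,640)[0:2],fx=0,fy=0,interpolation=cv2.INTER_CUBIC)[:600])
cv2.imwrite('pics/c4t.png',cv2.resize(b,(800,560),interpolation=cv2.INTER_CUBIC))
E
```

```text
(no output)
```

View pics/c4s.png

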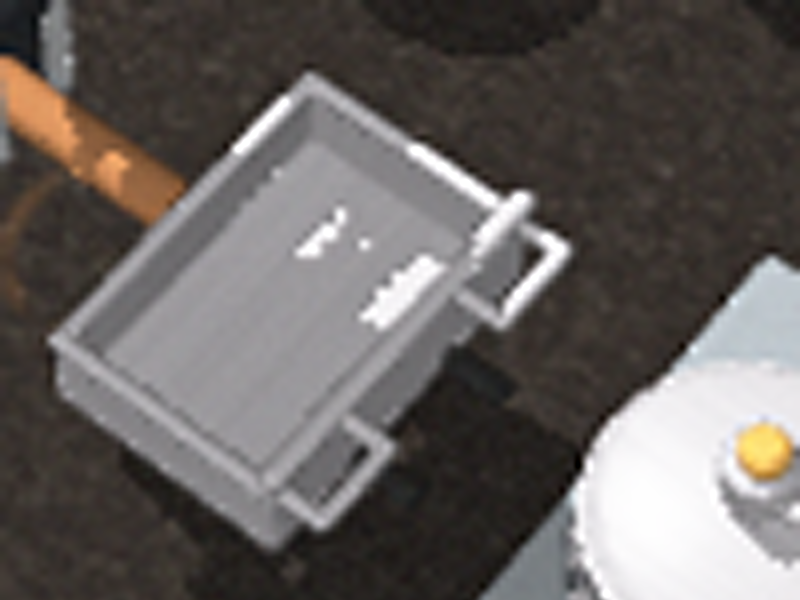

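View pics/c4t.png

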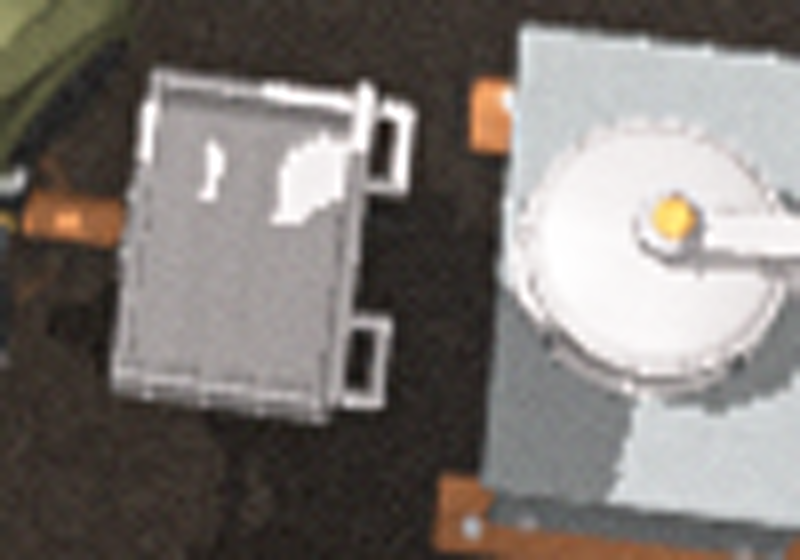

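```bash
python3 - <<'E'
from m import *
np.set_printoptions(precision=1,suppress=True)
sm=lambda x,y:(245+x/8-.44,250+y/8-.44); tm=lambda x,y:(290+x/8-.44,235+y/8-.44)
L={}
for n,s,t in [('L1',(572,246),(415,103)),('L2',(502,328),(404,194)),('R1',(392,445),(391,318)),('R2',(322,530),(381,410)),('fL',(310,72),(155,70)),('fR',(52,343),(115,382)),('bR',(266,490),(330,408)),('bL',(525,195),(368,83)),('nut',(763,450),(674,217))]:
    p,e=tri(sm(*s),tm(*t)); L[n]=p; print(n,p,e)
x=np.array([np.cos(-1.266),np.sin(-1.266)]);y=np.array([-x[1],x[0]])
tcp=np.array([340.94,-76.0]); 
for n,p in L.items(): d=p[:2]-tcp; print(n,'rel tcp in tray frame(x,y), z-tcp', d@x-115,d@y,p[2]-108.6+18.7)
d=L['L1']-L['R2'];print('yaw from loops',np.arctan2(-d[0],d[1]), 'front', np.arctan2(-(L['fL']-L['fR'])[0],(L['fL']-L['fR'])[1]))
E
```

```text
L1 [ 449.5 -224.   125.1] 3.001752148065396
L2 [ 415.5 -234.5  124. ] 1.2943816719556307
R1 [ 367. -249.  126.] 3.195078795321576
R2 [ 334.3 -259.6  124.8] 0.9275307721938311
fL [ 420.1 -127.7  123.9] 2.2137147193121973
fR [ 302.5 -164.7  124.9] 0.3834522170852626
bR [ 326.4 -242.1  129.2] 0.16906261875471765
bL [ 446.7 -204.7  131.2] 4.2181599698198
nut [ 433.7 -330.   174.8] 2.112625739489179
L1 rel tcp in tray frame(x,y), z-tcp 58.79808669051545 59.13326384416556 35.24640585190524
L2 rel tcp in tray frame(x,y), z-tcp 58.55778104962846 23.52391647751419 34.06430300371845
R1 rel tcp in tray frame(x,y), z-tcp 57.85819958556954 -27.03618116718787 36.1246129206106
R2 rel tcp in tray frame(x,y), z-tcp 58.127241533703284 -61.376983078002404 34.89493657466913
fL rel tcp in tray frame(x,y), z-tcp -41.95231813767748 59.97913670719276 33.96673547670103
fR rel tcp in tray frame(x,y), z-tcp -41.932007847879206 -63.26837615200489 35.00586613753238
bR rel tcp in tray frame(x,y), z-tcp 39.069866040666454 -63.68709471207596 39.28585158058125
bL rel tcp in tray frame(x,y), z-tcp 39.47191207593556 62.24783121340376 41.26243890692864
nut rel tcp in tray frame(x,y), z-tcp 155.09507661122666 12.278252887431051 84.94932489379299
yaw from loops -1.2715666488505488 front -1.2658352073064743
```

{"name": "arm_command", "arguments": {
  "deltas": [
    {"xyz": [0.005, 0.0015, -0.015], "turn": [0, 0, 0.004]},
    {"xyz": [0.0078, 0.0025, -0.02], "turn": [0, 0, 0]},
    {"xyz": [0, 0, -0.018], "turn": [0, 0, 0]},
    {"xyz": [0.0015, -0.0048, 0], "turn": [0, 0, 0]},
    {"xyz": [0.003, -0.0095, 0], "turn": [0, 0, 0]},
    {"xyz": [0.0045, -0.0143, 0], "turn": [0, 0, 0]},
    {"xyz": [0.0045, -0.0143, 0], "turn": [0, 0, 0]},
    {"xyz": [0.0045, -0.0143, 0], "turn": [0, 0, 0]},
    {"xyz": [0.0045, -0.0143, 0], "turn": [0, 0, 0]},
    {"xyz": [0.003, -0.0095, 0], "turn": [0, 0, 0]},
    {"xyz": [0.0015, -0.0048, 0], "turn": [0, 0, 0]},
    {"xyz": [0, 0, 0], "turn": [0, 0, 0]}
  ]
}}

```text
clock: 12.22
eef_pos: [380.8, -158.1, 55.4]
eef_rot: [-3.141, -0.0, 1.879]
wrist_force: [-0.7, -0.5, -1.3]
finger_gap: 17.5
```

```bash
python3 - <<'E'
from h import *
s=read_state();print(s['eef_pos'],s['eef_rot'],s['wrist_force'],s['moment'])
im=[]
for n in ('scene','top'):
    c=snap(n,n+'5.png'); print(proj(c,read_state()['eef_pos']))
a=cv2.imread('pics/scene5.png')[240:380,240:400];b=cv2.imread('pics/top5.png')[210:320,280:410]
cv2.imwrite('pics/b5.png',np.hstack([cv2.resize(x,(400,360),interpolation=cv2.INTER_CUBIC) for x in (a,b)]))
E
```

```text
[ 380.77034679 -158.11485839   55.38204906] [-3.14146241e+00 -1.38028288e-04  1.87859273e+00] [-0.72545015 -0.5017405  -1.333054  ] [0.14090605 0.07638616 0.00458868]
[277.61246255 289.44047062]
[311.53412211 264.71018397]
```

View pics/b5.png

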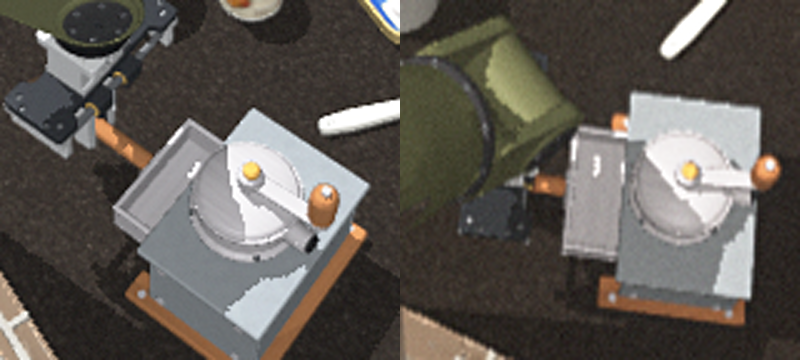

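The tray is half under the plate between the cheeks with no contact. I'll go on in, more slowly near the hooks.

{"name": "arm_command", "arguments": {
  "deltas": [
    {"xyz": [0.003, -0.0096, 0], "turn": [0, 0, 0]},
    {"xyz": [0.0036, -0.0114, 0], "turn": [0, 0, 0]},
    {"xyz": [0.0036, -0.0114, 0], "turn": [0, 0, 0]},
    {"xyz": [0.003, -0.0096, 0], "turn": [0, 0, 0]},
    {"xyz": [0.0025, -0.0079, 0], "turn": [0, 0, 0]},
    {"xyz": [0, 0, 0], "turn": [0, 0, 0]}
  ]
}}

```text
clock: 13.08
eef_pos: [396.5, -208.4, 55.3]
eef_rot: [-3.142, -0.0, 1.878]
wrist_force: [-0.3, 0.6, -2.1]
finger_gap: 17.2
```

{"name": "arm_command", "arguments": {
  "deltas": [
    {"xyz": [0.0012, -0.0038, 0], "turn": [0, 0, 0]},
    {"xyz": [0.0012, -0.0038, 0], "turn": [0, 0, 0]},
    {"xyz": [0.0012, -0.0038, 0], "turn": [0, 0, 0]},
    {"xyz": [0, 0, 0], "turn": [0, 0, 0]}
  ]
}}

```text
clock: 13.58
eef_pos: [400.1, -219.5, 55.4]
eef_rot: [-3.142, 0.0, 1.879]
wrist_force: [-0.1, -0.1, -2.4]
finger_gap: 17.4
```

{"name": "arm_command", "arguments": {
  "deltas": [
    {"xyz": [0.0006, -0.0019, 0], "turn": [0, 0, 0]},
    {"xyz": [0, 0, 0], "turn": [0, 0, 0]}
  ]
}}

```text
clock: 13.82
eef_pos: [400.7, -221.3, 55.5]
eef_rot: [3.142, 0.0, 1.879]
wrist_force: [-0.1, 0.0, -3.0]
finger_gap: 17.2
```

{"name": "arm_command", "arguments": {
  "deltas": [
    {"xyz": [0.0004, -0.0014, 0], "turn": [0, 0, 0]},
    {"xyz": [0, 0, 0], "turn": [0, 0, 0]}
  ]
}}

```text
clock: 14.08
eef_pos: [401.1, -222.7, 55.4]
eef_rot: [3.142, 0.0, 1.879]
wrist_force: [0.1, -1.1, -0.5]
finger_gap: 17.2
```

{"name": "arm_command", "arguments": {
  "deltas": [
    {"xyz": [0.0004, -0.0014, 0], "turn": [0, 0, 0]},
    {"xyz": [0, 0, 0], "turn": [0, 0, 0]}
  ]
}}

```text
clock: 14.32
eef_pos: [400.9, -223.2, 55.1]
eef_rot: [-3.14, -0.002, 1.879]
wrist_force: [-2.1, 6.0, -1.0]
finger_gap: 17.6
```

Contact with 6 N came at a calculated +3 mm, which is just where the buffers should meet the back plate. I'll back off 1.5 mm and lower.

{"name": "arm_command", "arguments": {
  "deltas": [
    {"xyz": [-0.0005, 0.0016, 0], "turn": [0, 0, 0]},
    {"xyz": [0, 0, -0.003], "turn": [0, 0, 0]},
    {"xyz": [0, 0, -0.003], "turn": [0, 0, 0]},
    {"xyz": [0, 0, 0], "turn": [0, 0, 0]}
  ]
}}

```text
clock: 14.82
eef_pos: [400.9, -222.4, 49.2]
eef_rot: [-3.141, -0.0, 1.879]
wrist_force: [-1.0, -0.1, -2.0]
finger_gap: 17.4
```

{"name": "arm_command", "arguments": {
  "deltas": [
    {"xyz": [0, 0, -0.003], "turn": [0, 0, 0]},
    {"xyz": [0, 0, -0.003], "turn": [0, 0, 0]},
    {"xyz": [0, 0, -0.003], "turn": [0, 0, 0]},
    {"xyz": [0, 0, 0], "turn": [0, 0, 0]}
  ]
}}

```text
clock: 15.32
eef_pos: [400.9, -222.4, 40.2]
eef_rot: [-3.141, -0.0, 1.879]
wrist_force: [0.2, 0.3, -1.3]
finger_gap: 17.2
```

{"name": "arm_command", "arguments": {
  "deltas": [
    {"xyz": [0, 0, -0.002], "turn": [0, 0, 0]},
    {"xyz": [0, 0, -0.002], "turn": [0, 0, 0]},
    {"xyz": [0, 0, 0], "turn": [0, 0, 0]}
  ]
}}

```text
clock: 15.7
eef_pos: [400.9, -222.4, 36.3]
eef_rot: [-3.141, -0.0, 1.879]
wrist_force: [-0.4, 1.1, -1.9]
finger_gap: 17.4
```

{"name": "arm_command", "arguments": {
  "deltas": [
    {"xyz": [-0.0005, 0.0016, -0.001], "turn": [0, 0, 0]},
    {"xyz": [-0.0004, 0.0012, 0], "turn": [0, 0, 0]},
    {"xyz": [0, 0, 0], "turn": [0, 0, 0]}
  ]
}}

```text
clock: 16.08
eef_pos: [400.3, -220.0, 35.7]
eef_rot: [3.141, 0.001, 1.879]
wrist_force: [0.1, -4.9, -1.6]
finger_gap: 17.3
```

Pulling forward gives 5 N of resistance, so the loops are behind the tips. I'll ease off and lower to rest.

{"name": "arm_command", "arguments": {
  "deltas": [
    {"xyz": [0.0003, -0.0009, -0.001], "turn": [0, 0, 0]},
    {"xyz": [0, 0, -0.001], "turn": [0, 0, 0]},
    {"xyz": [0, 0, 0], "turn": [0, 0, 0]}
  ]
}}

```text
clock: 16.45
eef_pos: [400.4, -220.5, 33.4]
eef_rot: [3.142, 0.0, 1.879]
wrist_force: [-0.2, -0.7, 0.9]
finger_gap: 17.6
```

```bash
python3 - <<'E'
from h import *
s=read_state();print(s['eef_pos'],s['eef_rot'],s['wrist_force'],s['moment'])
E
```

```text
[ 400.4437696  -220.50413649   33.41596384] [3.14154530e+00 6.13522812e-05 1.87888827e+00] [-0.17913868 -0.74372651  0.87908136] [-0.3894196  -0.02406239  0.00981579]
```

{"name": "arm_command", "arguments": {
  "deltas": [
    {"xyz": [0, 0, -0.0034], "turn": [-0.019, -0.006, 0]},
    {"xyz": [0, 0, -0.0034], "turn": [-0.019, -0.006, 0]},
    {"xyz": [0, 0, 0], "turn": [0, 0, 0]}
  ]
}}

```text
clock: 16.82
eef_pos: [400.5, -220.8, 26.5]
eef_rot: [3.141, 0.042, 1.879]
wrist_force: [0.4, -5.3, 0.5]
finger_gap: 17.7
```

{"name": "arm_command", "arguments": {
  "deltas": [
    {"xyz": [0, 0, -0.0034], "turn": [-0.019, -0.006, 0]},
    {"xyz": [0, 0, 0], "turn": [0, 0, 0]}
  ]
}}

```text
clock: 17.08
eef_pos: [400.7, -221.1, 23.3]
eef_rot: [3.141, 0.063, 1.879]
wrist_force: [-0.3, -7.7, 1.5]
finger_gap: 17.3
```

{"name": "arm_command", "arguments": {
  "deltas": [
    {"xyz": [0.0004, -0.0012, 0], "turn": [0, 0, 0]},
    {"xyz": [0, 0, 0], "turn": [0, 0, 0]}
  ]
}}

```text
clock: 17.32
eef_pos: [400.8, -221.7, 23.1]
eef_rot: [-3.141, 0.06, 1.879]
wrist_force: [-0.5, -1.8, 0.1]
finger_gap: 17.5
```

{"name": "arm_command", "arguments": {
  "deltas": [
    {"xyz": [0, 0, 0], "turn": [0, 0, 0]},
    {"xyz": [0, 0, 0], "turn": [0, 0, 0]},
    {"xyz": [0, 0, 0], "turn": [0, 0, 0]}
  ],
  "gripper": 0.6,
  "force": 10
}}

```text
clock: 17.7
eef_pos: [400.7, -221.6, 23.2]
eef_rot: [-3.141, 0.06, 1.879]
wrist_force: [0.1, 0.5, -0.1]
finger_gap: 37.6
```

```bash
python3 - <<'E'
from h import *
s=read_state();print(s['eef_pos'],s['eef_rot'],s['wrist_force'],s['moment'],s['finger_gap'])
c=snap('scene','scene6.png')
a=cv2.imread('pics/scene6.png')[230:380,235:395]
cv2.imwrite('pics/b6.png',cv2.resize(a,None,fx=4,fy=4,interpolation=cv2.INTER_CUBIC))
E
```

```text
[ 400.72630466 -221.60441578   23.16768243] [-3.14134373  0.05954261  1.87881607] [ 0.06423686  0.45570058 -0.07554943] [-0.01715233  0.07170937  0.02529433] 37.62259267041177
```

View pics/b6.png

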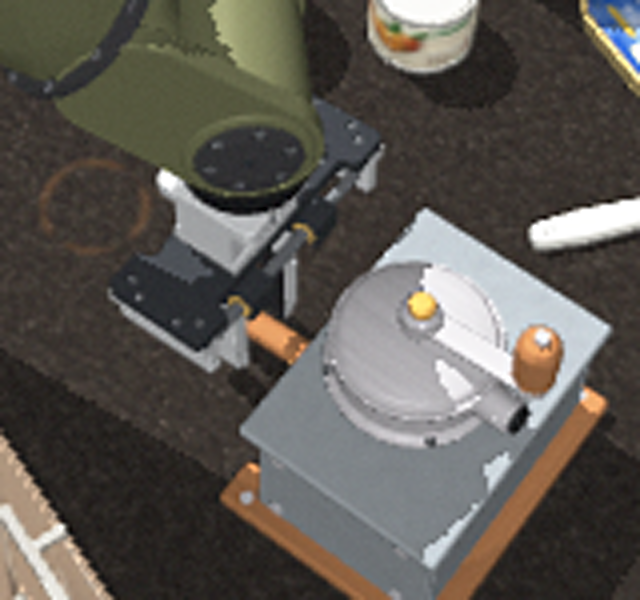

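The handle is free (gap 37.6, force zero) and the tray hangs. I'll raise straight up, level the tool and look.

{"name": "arm_command", "arguments": {
  "deltas": [
    {"xyz": [0, 0, 0.015], "turn": [0, 0, 0]},
    {"xyz": [0, 0, 0.03], "turn": [0, 0, 0]},
    {"xyz": [0, 0, 0.045], "turn": [0.03, 0.009, 0]},
    {"xyz": [0, 0, 0.05], "turn": [0.027, 0.009, 0]},
    {"xyz": [0, 0, 0.05], "turn": [0, 0, 0]},
    {"xyz": [0, 0, 0.03], "turn": [0, 0, 0]},
    {"xyz": [0.008, -0.025, 0], "turn": [0, 0, 0]},
    {"xyz": [0.013, -0.04, 0], "turn": [0, 0, 0]},
    {"xyz": [0.013, -0.04, 0], "turn": [0, 0, 0]},
    {"xyz": [0.012, -0.037, 0], "turn": [0, 0, 0]},
    {"xyz": [0.008, -0.024, 0], "turn": [0, 0, 0]},
    {"xyz": [0.003, -0.0095, 0], "turn": [0, 0, 0]}
  ],
  "gripper": 0.5
}}

```text
clock: 19.25
eef_pos: [457.7, -397.9, 243.7]
eef_rot: [3.142, -0.0, 1.878]
wrist_force: [-0.8, 0.6, -1.1]
finger_gap: 47.4
```

```bash
python3 - <<'E'
from h import *
import pickle
s=read_state();print(s['eef_pos'],s['eef_rot'],s['wrist_force'],s['joints'])
for n in ('scene','top'):
    c=snap(n,n+'7.png'); pickle.dump(c,open(n+'7.pkl','wb')); print(proj(c,s['eef_pos']),proj(c,[458,-397,209]))
a=cv2.imread('pics/scene7.png')[240:390,245:405]
b=cv2.imread('pics/top7.png')[210:360,270:430]
cv2.imwrite('pics/b7.png',np.hstack([cv2.resize(x,(400,375),interpolation=cv2.INTER_CUBIC) for x in (a,b)]))
E
```

```text
[ 457.68958451 -397.92711974  243.70276991] [ 3.14158344e+00 -6.95827551e-05  1.87812509e+00] [-0.78575662  0.60746232 -1.10284162] [-7.76065940e-01  4.09632115e-01  1.31036853e+00  4.11878253e-05
  1.42164917e+00 -1.08340083e+00]
[372.65801161 307.36650587] [370.47198078 315.1382596 ]
[402.62310406 257.74409066] [400.0037647  260.87821543]
```

View pics/b7.png

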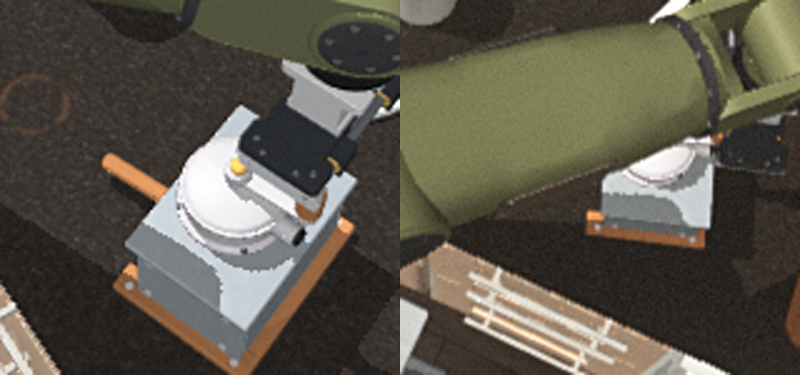

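```bash
python3 - <<'E'
from m import *
ax=np.array([433.7,-330.3]);x=np.array([np.cos(-1.263),np.sin(-1.263)])
for r,z in ((-152,42),(-152,24),(-141,24),(-60,40)): print(r,z,proj(S,[*(ax+r*x),z]))
a=cv2.imread('pics/scene7.png').astype(int);m=((a[...,2]-a[...,0]>70)&(a[...,2]>120));m[:290]=0;m[:,:283]=0;m[345:]=0;m[:,318:]=0
p=np.argwhere(m)[:,::-1];print(len(p),p.min(0),p.max(0)); print(p[p[:,0]<p[:,0].min()+3].mean(0),p[(p[:,0]>300)&(p[:,0]<304)].mean(0))
E
```

```text
-152 42 [286.12595878 298.77043329]
-152 24 [286.14835171 302.37644119]
-141 24 [289.58843014 304.75691866]
-60 40 [315.88311929 319.67503493]
191 [286 301] [311 320]
[287.22222222 304.5       ] [302.         312.83333333]
```

{"name": "arm_command", "arguments": {
  "deltas": [
    {"xyz": [0.0003, 0.0008, -0.02], "turn": [0, 0, 0]},
    {"xyz": [0, 0, -0.02], "turn": [0, 0, 0]},
    {"xyz": [0, 0, -0.015], "turn": [0, 0, 0]},
    {"xyz": [0, 0, -0.006], "turn": [0, 0, 0]},
    {"xyz": [0, 0, 0], "turn": [0, 0, 0]}
  ]
}}

```text
clock: 19.98
eef_pos: [458.1, -396.3, 182.5]
eef_rot: [3.142, 0.0, 1.879]
wrist_force: [-1.0, -0.9, 0.6]
finger_gap: 47.1
```

The handle tip at scene (287,304) is where a hung, slightly drooping handle should be. I'll grip the knob.

{"name": "arm_command", "arguments": {
  "deltas": [
    {"xyz": [0, 0, 0], "turn": [0, 0, 0]},
    {"xyz": [0, 0, 0], "turn": [0, 0, 0]},
    {"xyz": [0, 0, 0], "turn": [0, 0, 0]},
    {"xyz": [0, 0, 0], "turn": [0, 0, 0]},
    {"xyz": [0, 0, 0], "turn": [0, 0, 0]}
  ],
  "gripper": 1,
  "force": 50
}}

```text
clock: 20.6
eef_pos: [458.2, -396.5, 182.5]
eef_rot: [3.141, 0.001, 1.879]
wrist_force: [0.9, -0.1, 3.2]
finger_gap: 24.1
```

```bash
python3 - <<'E'
from h import *
import pickle
s=read_state();print(s['eef_pos'],s['eef_rot'],s['wrist_force'],s['moment'],s['finger_gap'])
c=snap('scene','scene8.png')
print(proj(c,s['eef_pos']))
a=cv2.imread('pics/scene8.png')[240:390,285:445]
cv2.imwrite('pics/b8.png',cv2.resize(a,None,fx=4,fy=4,interpolation=cv2.INTER_CUBIC))
E
```

```text
[ 458.20069389 -396.53276321  182.53345415] [3.14132691e+00 5.34863846e-04 1.87878431e+00] [ 0.92523079 -0.07374563  3.2081192 ] [-0.01783649 -0.04374936  0.05047211] 24.117278738033278
[368.93463162 320.90796192]
```

View pics/b8.png

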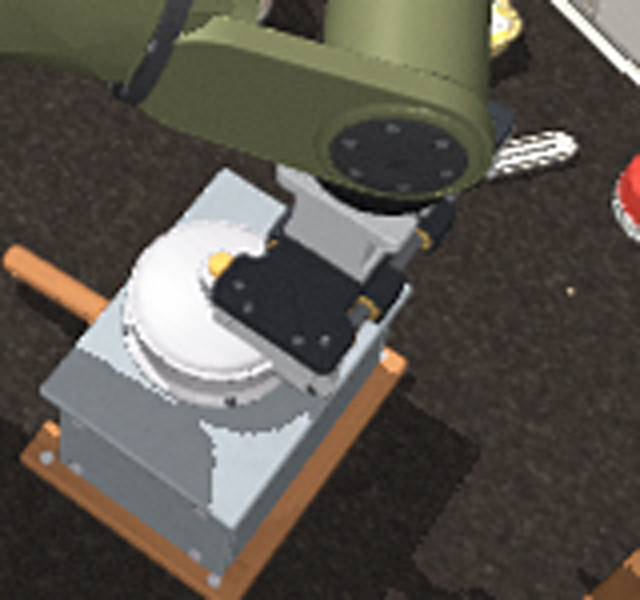

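Knob held (gap 24, centred under the gripper). I'll compute the rows for the circle: 48 rows per turn (6 s).

```bash
cat > circ.py <<'E'
import numpy as np,sys
def rows(a0,a1,n,r=70,psi0=-1.216,nd=4):
    # clockwise angle a from start
    a=np.linspace(a0,a1,n+1); th=psi0-a
    p=np.c_[r*np.cos(th),r*np.sin(th)]; d=np.diff(np.round(p/1000,nd),axis=0)
    print(', '.join('{"xyz": [%.4f, %.4f, 0], "turn": [0, 0, 0]}'%tuple(x) for x in d))
    print('end offset from centre',p[-1])
E
python3 -c "
from circ import *
s=2*np.pi/48
for k in range(4): rows(k*12*s,(k+1)*12*s,12)"
```

```text
{"xyz": [-0.0088, -0.0027, 0], "turn": [0, 0, 0]}, {"xyz": [-0.0090, -0.0014, 0], "turn": [0, 0, 0]}, {"xyz": [-0.0092, -0.0002, 0], "turn": [0, 0, 0]}, {"xyz": [-0.0091, 0.0009, 0], "turn": [0, 0, 0]}, {"xyz": [-0.0089, 0.0021, 0], "turn": [0, 0, 0]}, {"xyz": [-0.0085, 0.0033, 0], "turn": [0, 0, 0]}, {"xyz": [-0.0081, 0.0043, 0], "turn": [0, 0, 0]}, {"xyz": [-0.0074, 0.0054, 0], "turn": [0, 0, 0]}, {"xyz": [-0.0066, 0.0063, 0], "turn": [0, 0, 0]}, {"xyz": [-0.0058, 0.0071, 0], "turn": [0, 0, 0]}, {"xyz": [-0.0048, 0.0078, 0], "turn": [0, 0, 0]}, {"xyz": [-0.0037, 0.0084, 0], "turn": [0, 0, 0]}
end offset from centre [-65.6402085  -24.31795692]
{"xyz": [-0.0027, 0.0088, 0], "turn": [0, 0, 0]}, {"xyz": [-0.0014, 0.0090, 0], "turn": [0, 0, 0]}, {"xyz": [-0.0002, 0.0092, 0], "turn": [0, 0, 0]}, {"xyz": [0.0009, 0.0091, 0], "turn": [0, 0, 0]}, {"xyz": [0.0021, 0.0089, 0], "turn": [0, 0, 0]}, {"xyz": [0.0033, 0.0085, 0], "turn": [0, 0, 0]}, {"xyz": [0.0043, 0.0081, 0], "turn": [0, 0, 0]}, {"xyz": [0.0054, 0.0074, 0], "turn": [0, 0, 0]}, {"xyz": [0.0063, 0.0066, 0], "turn": [0, 0, 0]}, {"x
[... 797 characters left out ...]
set from centre [65.6402085  24.31795692]
{"xyz": [0.0027, -0.0088, 0], "turn": [0, 0, 0]}, {"xyz": [0.0014, -0.0090, 0], "turn": [0, 0, 0]}, {"xyz": [0.0002, -0.0092, 0], "turn": [0, 0, 0]}, {"xyz": [-0.0009, -0.0091, 0], "turn": [0, 0, 0]}, {"xyz": [-0.0021, -0.0089, 0], "turn": [0, 0, 0]}, {"xyz": [-0.0033, -0.0085, 0], "turn": [0, 0, 0]}, {"xyz": [-0.0043, -0.0081, 0], "turn": [0, 0, 0]}, {"xyz": [-0.0054, -0.0074, 0], "turn": [0, 0, 0]}, {"xyz": [-0.0063, -0.0066, 0], "turn": [0, 0, 0]}, {"xyz": [-0.0071, -0.0058, 0], "turn": [0, 0, 0]}, {"xyz": [-0.0078, -0.0048, 0], "turn": [0, 0, 0]}, {"xyz": [-0.0084, -0.0037, 0], "turn": [0, 0, 0]}
end offset from centre [ 24.31795692 -65.6402085 ]
```

{"name": "arm_command", "arguments": {
  "deltas": [
    {"xyz": [-0.0088, -0.0027, 0], "turn": [0, 0, 0]},
    {"xyz": [-0.009, -0.0014, 0], "turn": [0, 0, 0]},
    {"xyz": [-0.0092, -0.0002, 0], "turn": [0, 0, 0]},
    {"xyz": [-0.0091, 0.0009, 0], "turn": [0, 0, 0]},
    {"xyz": [-0.0089, 0.0021, 0], "turn": [0, 0, 0]},
    {"xyz": [-0.0085, 0.0033, 0], "turn": [0, 0, 0]}
  ]
}}

```text
clock: 21.4
eef_pos: [403.9, -394.4, 182.4]
eef_rot: [3.141, 0.0, 1.879]
wrist_force: [2.4, 2.0, 6.7]
finger_gap: 24.1
```

{"name": "arm_command", "arguments": {
  "deltas": [
    {"xyz": [-0.0081, 0.0043, 0], "turn": [0, 0, 0]},
    {"xyz": [-0.0074, 0.0054, 0], "turn": [0, 0, 0]},
    {"xyz": [-0.0066, 0.0063, 0], "turn": [0, 0, 0]},
    {"xyz": [-0.0058, 0.0071, 0], "turn": [0, 0, 0]},
    {"xyz": [-0.0048, 0.0078, 0], "turn": [0, 0, 0]},
    {"xyz": [-0.0037, 0.0084, 0], "turn": [0, 0, 0]}
  ]
}}

```text
clock: 22.15
eef_pos: [367.9, -354.9, 182.4]
eef_rot: [3.141, 0.001, 1.879]
wrist_force: [5.5, -2.0, 3.3]
finger_gap: 24.1
```

{"name": "arm_command", "arguments": {
  "deltas": [
    {"xyz": [-0.0027, 0.0088, 0], "turn": [0, 0, 0]},
    {"xyz": [-0.0014, 0.009, 0], "turn": [0, 0, 0]},
    {"xyz": [-0.0002, 0.0092, 0], "turn": [0, 0, 0]},
    {"xyz": [0.0009, 0.0091, 0], "turn": [0, 0, 0]},
    {"xyz": [0.0021, 0.0089, 0], "turn": [0, 0, 0]},
    {"xyz": [0.0033, 0.0085, 0], "turn": [0, 0, 0]}
  ]
}}

```text
clock: 22.9
eef_pos: [369.7, -302.3, 182.6]
eef_rot: [-3.14, 0.002, 1.878]
wrist_force: [-1.5, -10.2, 4.6]
finger_gap: 23.9
```

{"name": "arm_command", "arguments": {
  "deltas": [
    {"xyz": [0.0043, 0.0081, 0], "turn": [0, 0, 0]},
    {"xyz": [0.0054, 0.0074, 0], "turn": [0, 0, 0]},
    {"xyz": [0.0063, 0.0066, 0], "turn": [0, 0, 0]},
    {"xyz": [0.0071, 0.0058, 0], "turn": [0, 0, 0]},
    {"xyz": [0.0078, 0.0048, 0], "turn": [0, 0, 0]},
    {"xyz": [0.0084, 0.0037, 0], "turn": [0, 0, 0]}
  ]
}}

```text
clock: 23.65
eef_pos: [408.9, -265.2, 182.8]
eef_rot: [-3.14, 0.0, 1.879]
wrist_force: [-3.7, -2.5, 12.2]
finger_gap: 23.8
```

{"name": "arm_command", "arguments": {
  "deltas": [
    {"xyz": [0.0088, 0.0027, 0], "turn": [0, 0, 0]},
    {"xyz": [0.009, 0.0014, 0], "turn": [0, 0, 0]},
    {"xyz": [0.0092, 0.0002, 0], "turn": [0, 0, 0]},
    {"xyz": [0.0091, -0.0009, 0], "turn": [0, 0, 0]},
    {"xyz": [0.0089, -0.0021, 0], "turn": [0, 0, 0]},
    {"xyz": [0.0085, -0.0033, 0], "turn": [0, 0, 0]}
  ]
}}

```text
clock: 24.4
eef_pos: [463.3, -267.3, 182.6]
eef_rot: [3.141, 0.001, 1.879]
wrist_force: [1.7, -4.0, 6.0]
finger_gap: 24.2
```

{"name": "arm_command", "arguments": {
  "deltas": [
    {"xyz": [0.0081, -0.0043, 0], "turn": [0, 0, 0]},
    {"xyz": [0.0074, -0.0054, 0], "turn": [0, 0, 0]},
    {"xyz": [0.0066, -0.0063, 0], "turn": [0, 0, 0]},
    {"xyz": [0.0058, -0.0071, 0], "turn": [0, 0, 0]},
    {"xyz": [0.0048, -0.0078, 0], "turn": [0, 0, 0]},
    {"xyz": [0.0037, -0.0084, 0], "turn": [0, 0, 0]}
  ]
}}

```text
clock: 25.15
eef_pos: [499.3, -306.5, 182.4]
eef_rot: [-3.141, -0.0, 1.879]
wrist_force: [0.2, -0.9, 6.8]
finger_gap: 23.7
```

{"name": "arm_command", "arguments": {
  "deltas": [
    {"xyz": [0.0027, -0.0088, 0], "turn": [0, 0, 0]},
    {"xyz": [0.0014, -0.009, 0], "turn": [0, 0, 0]},
    {"xyz": [0.0002, -0.0092, 0], "turn": [0, 0, 0]},
    {"xyz": [-0.0009, -0.0091, 0.0005], "turn": [0, 0, 0]},
    {"xyz": [-0.0021, -0.0089, 0], "turn": [0, 0, 0]},
    {"xyz": [-0.0033, -0.0085, 0], "turn": [0, 0, 0]},
    {"xyz": [-0.0043, -0.0081, 0], "turn": [0, 0, 0]},
    {"xyz": [-0.0054, -0.0074, 0], "turn": [0, 0, 0]},
    {"xyz": [-0.0063, -0.0066, 0], "turn": [0, 0, 0]},
    {"xyz": [-0.0071, -0.0058, 0], "turn": [0, 0, 0]},
    {"xyz": [-0.0078, -0.0048, 0], "turn": [0, 0, 0]},
    {"xyz": [-0.0084, -0.0037, 0], "turn": [0, 0, 0]}
  ]
}}

```text
clock: 26.65
eef_pos: [457.4, -396.7, 182.7]
eef_rot: [-3.141, 0.0, 1.879]
wrist_force: [2.2, -0.1, 0.2]
finger_gap: 23.9
```

{"name": "arm_command", "arguments": {
  "deltas": [
    {"xyz": [-0.0088, -0.0027, 0], "turn": [0, 0, 0]},
    {"xyz": [-0.009, -0.0014, 0], "turn": [0, 0, 0]},
    {"xyz": [-0.0092, -0.0002, 0], "turn": [0, 0, 0]},
    {"xyz": [-0.0091, 0.0009, 0], "turn": [0, 0, 0]},
    {"xyz": [-0.0089, 0.0021, 0], "turn": [0, 0, 0]},
    {"xyz": [-0.0085, 0.0033, 0], "turn": [0, 0, 0]},
    {"xyz": [-0.0081, 0.0043, 0], "turn": [0, 0, 0]},
    {"xyz": [-0.0074, 0.0054, 0], "turn": [0, 0, 0]},
    {"xyz": [-0.0066, 0.0063, 0], "turn": [0, 0, 0]},
    {"xyz": [-0.0058, 0.0071, 0], "turn": [0, 0, 0]},
    {"xyz": [-0.0048, 0.0078, 0], "turn": [0, 0, 0]},
    {"xyz": [-0.0037, 0.0084, 0], "turn": [0, 0, 0]}
  ]
}}

```text
clock: 28.15
eef_pos: [367.8, -354.6, 182.7]
eef_rot: [-3.141, -0.0, 1.879]
wrist_force: [1.9, -3.3, -3.4]
finger_gap: 24.0
```

{"name": "arm_command", "arguments": {
  "deltas": [
    {"xyz": [-0.0027, 0.0088, 0], "turn": [0, 0, 0]},
    {"xyz": [-0.0014, 0.009, 0], "turn": [0, 0, 0]},
    {"xyz": [-0.0002, 0.0092, 0], "turn": [0, 0, 0]},
    {"xyz": [0.0009, 0.0091, 0], "turn": [0, 0, 0]},
    {"xyz": [0.0021, 0.0089, 0], "turn": [0, 0, 0]},
    {"xyz": [0.0033, 0.0085, 0], "turn": [0, 0, 0]},
    {"xyz": [0.0043, 0.0081, 0], "turn": [0, 0, 0]},
    {"xyz": [0.0054, 0.0074, 0], "turn": [0, 0, 0]},
    {"xyz": [0.0063, 0.0066, 0], "turn": [0, 0, 0]},
    {"xyz": [0.0071, 0.0058, 0], "turn": [0, 0, 0]},
    {"xyz": [0.0078, 0.0048, 0], "turn": [0, 0, 0]},
    {"xyz": [0.0084, 0.0037, 0], "turn": [0, 0, 0]}
  ]
}}

```text
clock: 29.65
eef_pos: [409.4, -265.0, 183.1]
eef_rot: [-3.141, 0.0, 1.879]
wrist_force: [-3.3, -6.3, 1.1]
finger_gap: 24.0
```

{"name": "arm_command", "arguments": {
  "deltas": [
    {"xyz": [0.0088, 0.0027, 0], "turn": [0, 0, 0]},
    {"xyz": [0.009, 0.0014, 0], "turn": [0, 0, 0]},
    {"xyz": [0.0092, 0.0002, 0], "turn": [0, 0, 0]},
    {"xyz": [0.0091, -0.0009, 0], "turn": [0, 0, 0]},
    {"xyz": [0.0089, -0.0021, 0], "turn": [0, 0, 0]},
    {"xyz": [0.0085, -0.0033, 0], "turn": [0, 0, 0]},
    {"xyz": [0.0081, -0.0043, 0], "turn": [0, 0, 0]},
    {"xyz": [0.0074, -0.0054, 0], "turn": [0, 0, 0]},
    {"xyz": [0.0066, -0.0063, 0], "turn": [0, 0, 0]},
    {"xyz": [0.0058, -0.0071, 0], "turn": [0, 0, 0]},
    {"xyz": [0.0048, -0.0078, 0], "turn": [0, 0, 0]},
    {"xyz": [0.0037, -0.0084, 0], "turn": [0, 0, 0]}
  ]
}}

```text
clock: 31.15
eef_pos: [499.5, -306.9, 182.5]
eef_rot: [-3.141, -0.001, 1.879]
wrist_force: [-2.3, -1.5, 0.4]
finger_gap: 23.7
```

{"name": "arm_command", "arguments": {
  "deltas": [
    {"xyz": [0.0027, -0.0088, 0], "turn": [0, 0, 0]},
    {"xyz": [0.0014, -0.009, 0], "turn": [0, 0, 0]},
    {"xyz": [0.0002, -0.0092, 0], "turn": [0, 0, 0]},
    {"xyz": [-0.0009, -0.0091, 0], "turn": [0, 0, 0]},
    {"xyz": [-0.0021, -0.0089, 0], "turn": [0, 0, 0]},
    {"xyz": [-0.0033, -0.0085, 0], "turn": [0, 0, 0]},
    {"xyz": [-0.0043, -0.0081, 0], "turn": [0, 0, 0]},
    {"xyz": [-0.0054, -0.0074, 0], "turn": [0, 0, 0]},
    {"xyz": [-0.0063, -0.0066, 0], "turn": [0, 0, 0]},
    {"xyz": [-0.0071, -0.0058, 0], "turn": [0, 0, 0]},
    {"xyz": [-0.0078, -0.0048, 0], "turn": [0, 0, 0]},
    {"xyz": [-0.0084, -0.0037, 0], "turn": [0, 0, 0]}
  ]
}}

```text
clock: 32.65
eef_pos: [457.5, -396.8, 182.7]
eef_rot: [3.142, 0.0, 1.879]
wrist_force: [1.4, 1.2, -2.6]
finger_gap: 24.1
```

Two full turns done and the knob is back. I'll release, rise clear and check.

{"name": "arm_command", "arguments": {
  "deltas": [
    {"xyz": [0, 0, 0], "turn": [0, 0, 0]},
    {"xyz": [0, 0, 0], "turn": [0, 0, 0]},
    {"xyz": [0, 0, 0], "turn": [0, 0, 0]},
    {"xyz": [0, 0, 0], "turn": [0, 0, 0]},
    {"xyz": [0, 0, 0.02], "turn": [0, 0, 0]},
    {"xyz": [0, 0, 0.03], "turn": [0, 0, 0]},
    {"xyz": [0, 0, 0.03], "turn": [0, 0, 0]},
    {"xyz": [0, 0, 0.02], "turn": [0, 0, 0]}
  ],
  "gripper": 0.5
}}

```text
clock: 33.65
eef_pos: [458.3, -396.5, 284.3]
eef_rot: [3.141, 0.001, 1.879]
wrist_force: [-0.2, -0.2, -0.3]
finger_gap: 47.4
```

{"name": "arm_command", "arguments": {
  "deltas": [
    {"xyz": [-0.01, 0.04, 0.01], "turn": [0, 0, 0]},
    {"xyz": [-0.01, 0.05, 0], "turn": [0, 0, 0]},
    {"xyz": [-0.01, 0.05, 0], "turn": [0, 0, 0]},
    {"xyz": [-0.01, 0.05, 0], "turn": [0, 0, 0]},
    {"xyz": [-0.01, 0.05, 0], "turn": [0, 0, 0]},
    {"xyz": [-0.01, 0.05, 0], "turn": [0, 0, 0]},
    {"xyz": [-0.01, 0.04, 0], "turn": [0, 0, 0]},
    {"xyz": [0, 0.02, 0], "turn": [0, 0, 0]},
    {"xyz": [0, 0, 0], "turn": [0, 0, 0]}
  ]
}}

```text
clock: 34.78
eef_pos: [388.1, -45.6, 293.0]
eef_rot: [3.141, 0.0, 1.881]
wrist_force: [-0.6, 0.2, -0.2]
finger_gap: 47.2
```

```bash
python3 - <<'E'
from h import *
s=read_state();print(s['clock'],s['eef_pos'],s['wrist_force'])
for n in ('scene','top'): snap(n,n+'9.png')
a=cv2.imread('pics/scene9.png')
b=cv2.imread('pics/top9.png')
cv2.imwrite('pics/b9.png',np.hstack([cv2.resize(a[250:390,265:405],(400,400),interpolation=cv2.INTER_CUBIC),cv2.resize(b[210:330,310:430],(400,400),interpolation=cv2.INTER_CUBIC)]))
E
```

```text
34.775 [388.09520717 -45.63728134 293.03725175] [-0.6168095   0.16137507 -0.20590961]
```

View pics/b9.png

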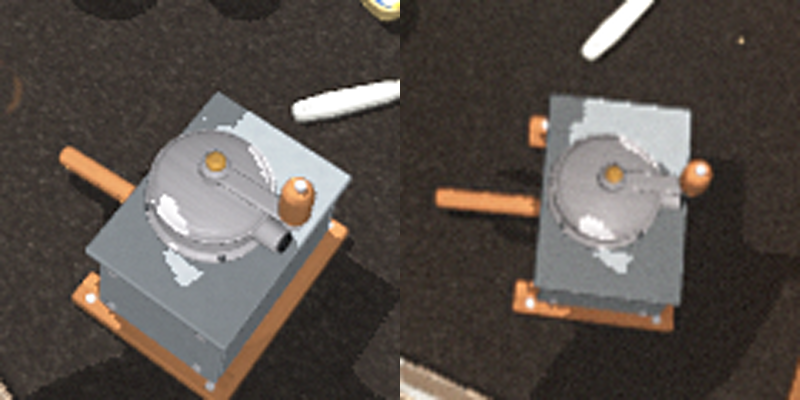

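View pics/scene9.png

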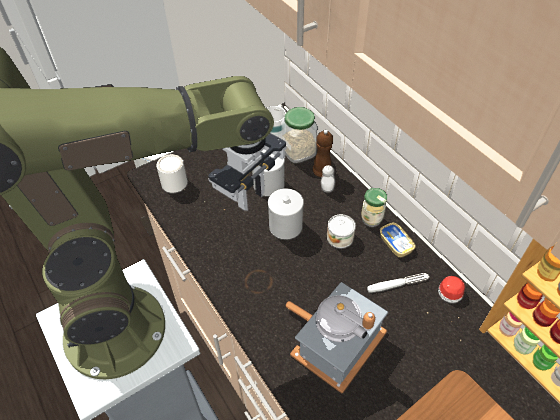

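The knob is at the back (scene crop 297,200), the handle sticks out of the front, and the canisters, mug and tin stand. One last check, the handle's height and yaw by two views, to make sure both loops are on.

```bash
python3 - <<'E'
from m import *
np.set_printoptions(precision=1,suppress=True)
s9=lambda x,y:(265+x*.35-.3,250+y*.35-.3); t9=lambda x,y:(310+x*.3-.3,210+y*.3-.3)
C=np.array([433.7,-330.3]);x=np.array([np.cos(-1.263),np.sin(-1.263)]);y=np.array([-x[1],x[0]])
P=[]
for n,s,t in [('tip',(66,155),(438,198)),('plate edge',(122,188),(532,204)),('knob',(301,187),(701,165))]:
    p,e=tri(s9(*s),t9(*t)); d=p[:2]-C; print(n,p,e,'mill',d@x,d@y); P.append(d)
im=cv2.imread('pics/top9.png').astype(int)
m=((im[...,2]-im[...,0]>50)&(im[...,2]>110)); m[:,:438-0]&=True
z=np.zeros_like(m); z[262:278,438:470]=1
# handle in top: fit axis at z~35
u0,v0=t9(430,190);u1,v1=t9(535,215)
z[:]=0; z[int(v0)-3:int(v1)+3,int(u0)-2:int(u1)]=1
p=np.argwhere(m&z.astype(bool))[:,::-1]
Q=np.array([onz(T,u,v,35)[:2]-C for u,v in p]);Q=np.c_[Q@x,Q@y]
k=np.polyfit(Q[:,0],Q[:,1],1);print('handle: slope',k, 'xmin',Q[:,0].min(),'mean y',Q[:,1].mean(),len(p))
a,b=cv2.imread('pics/scene0.png').astype(int),cv2.imread('pics/scene9.png').astype(int)
for nm,(u0,u1,v0,v1) in dict(canB=(268,304,190,240),mug=(156,190,150,195),tin=(325,358,213,250),canA=(270,288,150,195)).items(): print(nm,abs(a-b)[v0:v1,u0:u1].mean())
E
```

```text
tip [ 267.1 -453.   618.6] 128.1596907217515 mill 66.49190206464567 -195.90417114439953
plate edge [ 267.7 -498.1  661.8] 135.1353581725472 mill 109.6016916610169 -209.072039094802
knob [ 308.2 -561.4  714.2] 137.01409569990415 mill 182.18785243420325 -189.56362954588525
handle: slope [0.2 2. ] xmin 237.07533113692952 mean y 50.83781446970015 359
canB 10.42851851851852
mug 16.36557734204793
tin 9.353535353535353
canA 35.3835390946502
```

```bash
python3 - <<'E'
from m import *
np.set_printoptions(precision=1,suppress=True)
s9=lambda x,y:(265+x*.35-.3,250+y*.35-.3); t9=lambda x,y:(310+(x-400)*.3-.3,210+y*.3-.3)
C=np.array([433.7,-330.3]);x=np.array([np.cos(-1.263),np.sin(-1.263)]);y=np.array([-x[1],x[0]])
for n,s,t in [('tip',(66,155),(438,198)),('plate edge',(122,188),(532,204)),('knob',(301,187),(701,165))]:
    p,e=tri(s9(*s),t9(*t)); d=p[:2]-C; print(n,p,e,'mill',d@x,d@y)
im=cv2.imread('pics/top9.png').astype(int)
m=((im[...,2]-im[...,0]>50)&(im[...,2]>110))
u0,v0=t9(430,188);u1,v1=t9(533,216)
z=np.zeros_like(m); z[int(v0)-1:int(v1)+1,int(u0)-2:int(u1)]=1
p=np.argwhere(m&z)[:,::-1]
Q=np.array([onz(T,u,v,30)[:2]-C for u,v in p]);Q=np.c_[Q@x,Q@y]
k=np.polyfit(Q[:,0],Q[:,1],1);print('handle slope',k,'xmin',Q[:,0].min(),'y',Q[:,1].mean(),len(p))
a,b=cv2.imread('pics/scene0.png'),cv2.imread('pics/scene9.png')
for nm,(u0,u1,v0,v1) in dict(canB=(268,304,190,240),mug=(156,190,152,195),tin=(325,358,213,250)).items():
    g=[cv2.Canny(q[v0-8:v1+8,u0-8:u1+8],80,160).astype(np.float32) for q in (a,b)]; print(nm,cv2.phaseCorrelate(*g))
E
```

```text
tip [ 390.2 -189.    18.7] 0.0191026917251553 mill -147.78416777142516 1.3825095629260389
plate edge [ 395.1 -273.9   91.7] 13.955913122349836 mill -65.43714714475193 -19.742452406124784
knob [ 462.  -395.   204.1] 4.759132413195659 mill 70.24936820900726 7.334230772318776
handle slope [0.  3.6] xmin -149.15027376867408 y 1.2611173561303783 168
canB ((0.02689694887869365, 0.091845453516477), 0.8224064266240155)
mug ((0.05745629673561936, -0.14511825015251745), 0.8228411690394084)
tin ((0.15265790466228424, 0.08724102594039351), 0.7977443463714035)
```

```bash
python3 -c "
from cell import *
print(sign_off()); print(read_state()['clock'])"
```

```text
the job is handed in; nothing more can be done
None
the job is handed in; nothing more can be done
```

I hung the tray on both hooks, handle to the front, and let go of it. I then turned the crank two full turns clockwise by its knob and left the knob at the back. The job was handed in at about 35 s.

**Tray:** I pulled it out from between the canisters by its back rim, then took it by the handle. I slid it in until the buffers touched the back plate (6 N), backed off 1.5 mm and lowered it. A test pull met 5 N of resistance, so the loops were behind the hook tips.

**Crank:** I turned it at a steady 6 s a turn. The knob stayed in the grip through both heavy points, and sideways forces stayed at about 10 N or less in the readings.

**Last checks:**
- **Handle:** its tip is 148 mm in front of the axis, 1 mm off the centre line and parallel to the mill. It sits 19 mm above the worktop, which fits a hung tray drooping by about 0.1 rad.
- **Loops on the hooks:** I could not see them under the plate. The test pull and the handle's position are the evidence.
- **Knob:** it is 70 mm behind the axis, within about 0.1 rad of straight back.
- **Bystanders:** one canister, the mug and the tin show no shift. The arm partly hid the other canister in the last picture; it looked unmoved just after the tray was pulled out.

**Failed or poor measurements:** the first arm call was refused over its format and moved nothing. A first version of the last check used wrong pixel offsets and was redone. A point on the plate's edge fitted badly between the two views (14 mm), so I ignored it.

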